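Repack the service tool tray

TASK

Put the service tool tray in order: the yellow screwdriver was put back in the long pocket that belongs to the large red one, so move it to its own pocket, and put the large red screwdriver, the small blue screwdriver and the short red pliers each into the pocket moulded to its shape, handle in the wide end, lying flat on the pocket floor. The blue long-nose pliers and the marker do not belong in the tray: leave them where they lie.

Things in the scene. Friction and masses are not known exactly. Their poses are not given: they have to be found in the camera images.
- yellow_driver_grip (a point): screwdriver with a yellow fluted handle (65 mm long, 24 mm wide, 22 mm high), 170 mm long in all; it starts in the pocket of the red screwdriver (resting 11 mm above the bench). Its point is on the handle's axis, half-way up, near the centre of mass, 49 mm from the handle's end; y points along the tool towards the handle's end, x across the handle (grip across it), z up.
- red_driver_grip (a point): large screwdriver with a red fluted handle (75 mm long, 27 mm wide, 24 mm high), 196 mm long in all, lying on the bench. Its point is on the handle's axis, half-way up, near the centre of mass, 58 mm from the handle's end; y points along the tool towards the handle's end, x across the handle (grip across it), z up.
- blue_driver_grip (a point): small screwdriver with a blue fluted handle (55 mm long, 16 mm wide, 14 mm high), 146 mm long in all, lying on the bench. Its point is on the handle's axis, half-way up, near the centre of mass, 41 mm from the handle's end; y points along the tool towards the handle's end, x across the handle (grip across it), z up.
- red_pliers_grip (a point): short pliers with red sleeves, 137 mm long, 51 mm wide across the sleeves, 10 mm thick, rigid (they do not open or close), lying flat on the bench. Its point is midway between the two sleeves where they are widest (50 mm outside: grip across them), half-way up, 43 mm from the sleeves' ends; y points along the pliers from the jaws to the sleeves' ends, x across, z up.
- yellow_pocket_seat (a point): screwdriver-shaped pocket, 176 x 30 mm at its green floor, 13 mm deep, for the yellow screwdriver, in one of four dark-grey moulded inlays (each 224 x 78 mm, top 25 mm above bench) set side by side in any order in a grey tray with an 8 mm lip. Point: on its centre line, mid finger channel, 23 mm above bench; the seated tool's point lies here, tool y along this -x. x: from wide handle end (near robot) to narrow end, z up.
- red_pocket_seat (a point): longest screwdriver-shaped pocket, 202 x 33 mm at its green floor, 14 mm deep, in a like inlay, for the large red screwdriver; the yellow one lies in it at the start. Walls slope: play round the tool 3 mm at the floor, 8 mm at the top. Point: on its centre line, mid finger channel, 23 mm above bench; the seated tool's point lies here, tool y along this -x. x: from wide handle end (near robot) to narrow end, z up.
- blue_pocket_seat (a point): shortest, narrowest screwdriver-shaped pocket, 152 x 22 mm at its green floor, 9 mm deep, in a like inlay, for the blue screwdriver. The 44 mm wide finger channel, floor 9 mm above bench, runs straight across all four inlays. Point: on its centre line, mid finger channel, 23 mm above bench; the seated tool's point lies here, tool y along this -x. x: from wide handle end (near robot) to narrow end, z up.
- pliers_pocket_seat (a point): broad pocket narrowing to the jaws, 144 x 56 mm at its green floor, 7.5 mm deep, in a like inlay, for the short red pliers. Point: on its centre line, mid finger channel, 23 mm above bench; the seated tool's point lies here, tool y along this -x. x: from wide handle end (near robot) to narrow end, z up.
- blue_pliers_grip (a point): long-nose pliers with blue sleeves, 167 x 51 x 10 mm, lying on the bench; not part of the tray's set. Its point is its centre, half-way up; y points from the jaws to the sleeves' ends.
- marker_grip (a point): white felt marker with a black cap, 134 mm long, 16 mm thick, lying on the bench; not part of the tray's set. Its point is its centre, half-way up; y points along it.

How it is judged (in metres and radians):
At the end, for the whole second after the job is handed in: The three screwdrivers and the red pliers lie released and at rest in their own pockets, handle in the wide end: each tool's point within 12 mm along, 10 mm across and 4 mm in height of the pocket's point, parallel to it within 0.15 rad, level within 0.06 rad; long-nose pliers and marker left alone (x of yellow_driver_grip in the frame of yellow_pocket_seat between -0.012 and 0.012 m and y of yellow_driver_grip in the frame of yellow_pocket_seat between -0.01 and 0.01 m and z of yellow_driver_grip in the frame of yellow_pocket_seat between -0.004 and 0.004 m and angle between the y axis of yellow_driver_grip and the x axis of yellow_pocket_seat, either way round below 0.15 rad and angle between yellow_driver_grip's own y axis and vertical between 1.5108 and 1.6308 rad and linear speed of each of yellow_driver, red_driver, blue_driver, red_pliers below 0.02 m/s and angular speed of each of yellow_driver, red_driver, blue_driver, red_pliers below 0.3 rad/s and x of red_driver_grip in the frame of red_pocket_seat between -0.012 and 0.012 m and y of red_driver_grip in the frame of red_pocket_seat between -0.01 and 0.01 m and z of red_driver_grip in the frame of red_pocket_seat between -0.004 and 0.004 m and angle between the y axis of red_driver_grip and the x axis of red_pocket_seat, either way round below 0.15 rad and angle between red_driver_grip's own y axis and vertical between 1.5108 and 1.6308 rad and x of blue_driver_grip in the frame of blue_pocket_seat between -0.012 and 0.012 m and y of blue_driver_grip in the frame of blue_pocket_seat between -0.01 and 0.01 m and z of blue_driver_grip in the frame of blue_pocket_seat between -0.004 and 0.004 m and angle between the y axis of blue_driver_grip and the x axis of blue_pocket_seat, either way round below 0.15 rad and angle between blue_driver_grip's own y axis and vertical between 1.5108 and 1.6308 rad and x of red_pliers_grip in the frame of pliers_pocket_seat between -0.012 and 0.012 m and y of red_pliers_grip in the frame of pliers_pocket_seat between -0.01 and 0.01 m and z of red_pliers_grip in the frame of pliers_pocket_seat between -0.004 and 0.004 m and angle between the y axis of red_pliers_grip and the x axis of pliers_pocket_seat, either way round below 0.15 rad and angle between red_pliers_grip's own y axis and vertical between 1.5108 and 1.6308 rad); the robot touches nothing.
It fails at once if the blue long-nose pliers is moved from its place by more than 15 mm (distance of blue_pliers_grip from where it was at the start of the episode above 0.015 m).
It fails at once if the marker is moved from its place by more than 15 mm (distance of marker_grip from where it was at the start of the episode above 0.015 m).
It also fails if it takes over 102 s, if anything falls off the work surface, if the arm or the gripper's body presses on something with over 40 N, if the wrist force passes 120 N, or if a joint passes its speed limit or range.

ROBOT

A 7-joint arm with a two-finger parallel gripper is mounted at the origin on a cart in front of the work surface, level with it; the furniture and walls round the work are solid. World frame = base frame: x ahead of the robot, y to its left, z up, the work surface at z = 0. Lengths are in mm, angles in rad, forces in N, time in s.
With the tool pointing down it reaches from about 425 to 950 mm from the base axis. Payload 4.7 kg.
Tool frame: the origin (TCP) lies at the very end of the fingers, on their centre line; the grasp point (between the pads) lies 19 mm behind it (bot.tcp_to_grasp is the distance from the TCP to the grasp point, in mm); z points along the fingers, y is the line along which they close (so a half turn about z gives the same grasp; the last joint's range is limited). The gripper opens to 85 mm and grips with 20 to 120 N. Pads are 22 mm wide; open, the fingers measure 114 mm over their backs; the gripper's body (76 mm by 85 mm) begins 54 mm behind the grasp point. The pads swing forward as they close: fully open they stand 13 mm farther back than shut.
Start: joints at [1.092, 0.469, -0.049, 1.532, 0.024, 1.141, -0.082], TCP at [293.527, -607.857, 231.335] pointing down, gripper open.
Joint ranges: [-2.59, 2.59], [-0.33, 1.99], [-1.39, 1.29], [0.1, 2.45], [-1.04, 4.18], [0.21, 1.99], [-2.66, 2.66]. Speed limits (rad/s): [2.57, 2.57, 3.14, 3.14, 3.14, 3.14, 3.14].

INTERFACE

Orientations are given as a unit quaternion [x, y, z, w].
In Python, from workcell import bot, vision, boxes_of, outline_of, landmark_of gives the robot as it stands.
- The arm moves only by the tool move_arm, never from a script. Its argument "moves" is text: rows parted by semicolons, each of 7 numbers parted by spaces: the shift along the world's x, y, z in units of 40 mm (1.0 is 40 mm), then the turn, a rotation vector about the world's x, y, z in units of 5 degrees (1.0 is 5 degrees), then the opening, from 0 (shut) to 1 (fully open). A call has 1 to 8 rows; each row shifts and turns the commanded pose from where the row before left it; what a row does not reach is not made up. A row lasts 1/12 s, in which the tool goes at most 41.7 mm and 7.16 degrees, less where a joint would pass 70% of its speed; a pose out of reach is approached as far as the arm can. A call is refused whole if a number of a shift passes 1 or a number of a turn 1, either way. A call with a gripper value outside its range is refused whole. The fingers move at their own pace and stop on an object; "grip_force" is the grip in N (left out, the last holds). Time passes only in rows, so rows that do not move let the fingers close. It gives the time, the measured TCP pose, the force, the opening and the grip force at its end, in the units of the state.
- bot.sense(): the state, without advancing time (a new reading comes with each control period).
- vision.grab_frame(name): name is "side" or "top" or "wrist"; returns a dict with "color" (400x640x3 uint8, red, green, blue), "fx", "fy", "cx", "cy" (pixels), "extrinsics" (4x4, takes a point from camera to world coordinates). Camera axes: x right, y down, z forward; pixel columns grow to the right and rows downward; lengths in mm; the calibration is good to about 2 mm. The wrist camera is an equidistant fisheye: a pixel r from the principal point sees the ray r / f radians off the axis. A picture is of the moment at which its call begins. There is no depth.
- bot.job_done(): hands the job in; it is judged then, once.
Trained networks look in the newest picture that a camera, given by its name, has taken for a name from the list of things; names that differ only in an ending like _2 or _b are one class to them, and where a whole thing is asked for, a point or a joint stands for the part that bears it (a point fixed in the world has none). Each returns a list of dicts, best first, with "confidence" (0 to 1); they miss things now and then, are a little off and sometimes report something else, mostly with a low value. They report only what shows in the picture. A call takes as long as a camera call.
- boxes_of(camera, thing): "rect" ([centre column, centre row, width, height] in pixels, round what is visible of it).
- outline_of(camera, thing): "region" (400x640 bool, what is visible of it) and "rect" ([centre column, centre row, width, height] in pixels, round what is visible of it).
- landmark_of(camera, thing): "at" ([column, row] in pixels: a listed point, or the origin of a listed thing).
The state is a dict: "time": time; "joint_pos": joint angles; "joint_vel": joint speeds; "joint_torque": joint torques, N m; "position": TCP position; "orientation": TCP orientation; "wrist_force": force on the tool from outside, world axes, zero at the start; "ft_torque": the same for the moment, N m; "finger_gap": finger opening in mm; "grip_force": force on a finger pad.
Only numpy, scipy, OpenCV 4.12 (cv2) and the standard library are available. Lean on these libraries where they do the work, as an engineer would, in place of code of your own. Each camera call takes 0.05 s, during which the arm holds its last target. There are 200 camera calls.

## Working session

There is one attempt and no reset: what is moved stays moved. The work goes in short steps, Python scripts to look and compute and a tool call to move; the robot and the scene stay as the last step left them, time stands still between calls to the robot, and variables do not carry over. Pictures are saved under pics/ and viewed, at most 14 in all, crops included, and the job is handed in when it is done.

Besides the shell and the picture viewer there is one more tool, called after ">>>" as name(argument=value, ...) on one line, values as JSON. move_arm: Moves the arm, as the interface text tells. Its arguments: {"type":"object","properties":{"moves":{"type":"string"},"grip_force":{"type":"number"}},"required":["moves"]}

```bash
mkdir -p pics; ls
cat > h.py <<'E'
import numpy as np, cv2
from workcell import bot, vision, boxes_of, outline_of, landmark_of
from scipy.spatial.transform import Rotation as R
def pix2w(f,uv,z):
    E=np.array(f["extrinsics"]);d=np.array([(uv[0]-f["cx"])/f["fx"],(uv[1]-f["cy"])/f["fy"],1.0])
    if f.get("fish"):
        r=np.hypot(d[0],d[1]);d=np.array([d[0]/r*np.sin(r),d[1]/r*np.sin(r),np.cos(r)]) if r>1e-9 else d
    d=E[:3,:3]@d;o=E[:3,3];return o+d*(z-o[2])/d[2]
def grab(n):
    f=vision.grab_frame(n);f["fish"]=(n=="wrist");return f
def save(f,name):cv2.imwrite("pics/"+name,f["color"][:,:,::-1])
Z=dict(yellow_driver_grip=22,red_driver_grip=12,blue_driver_grip=7,red_pliers_grip=5,yellow_pocket_seat=23,red_pocket_seat=23,blue_pocket_seat=23,pliers_pocket_seat=23,blue_pliers_grip=5,marker_grip=8)
E
python3 - <<'E'
from h import *
for c in("top","side"):
    f=grab(c);save(f,c+"0.png");print(c,np.round(f["extrinsics"],2).tolist(),f["fx"])
    for n,z in Z.items():
        l=landmark_of(c,n)[:2]
        print(n,[(np.round(pix2w(f,a["at"],z)[:2]).tolist(),np.round(a["at"]).tolist(),round(a["confidence"],2)) for a in l])
        if c=="top" and z<23:
            o=outline_of(c,n)
            if o:
                v,u=np.nonzero(o[0]["region"]);p=np.array([pix2w(f,(a,b),z)[:2] for a,b in zip(u[::3],v[::3])])
                m=p.mean(0);w,V=np.linalg.eigh(np.cov((p-m).T));print("   pca",m.round(),V[:,1].round(3),np.ptp((p-m)@V[:,1]).round(),o[0]["confidence"])
E
```

```text
pics
top [[0.0, -1.0, 0.06, 478.5], [-1.0, -0.0, 0.02, -11.12], [-0.02, -0.06, -1.0, 1360.53], [0.0, 0.0, 0.0, 1.0]] 427.84172079995943
yellow_driver_grip [([502.0, -82.0], [345.0, 218.0], 0.74)]
   pca [508. -73.] [-0.997  0.081] 147.0 0.62
red_driver_grip [([494.0, -277.0], [407.0, 220.0], 0.68)]
   pca [ 480. -279.] [-0.997  0.078] 167.0 0.75
blue_driver_grip [([544.0, 275.0], [232.0, 204.0], 0.46)]
   pca [562. 274.] [-0.939  0.344] 142.0 0.59
red_pliers_grip [([490.0, -195.0], [381.0, 221.0], 0.52)]
   pca [ 513. -192.] [-0.971  0.238] 131.0 0.82
yellow_pocket_seat [([495.0, -380.0], [441.0, 220.0], 0.64), ([513.0, 160.0], [268.0, 214.0], 0.59)]
red_pocket_seat []
blue_pocket_seat [([502.0, 9.0], [316.0, 218.0], 0.71), ([538.0, 275.0], [231.0, 206.0], 0.26)]
pliers_pocket_seat [([561.0, 355.0], [206.0, 198.0], 0.56)]
blue_pliers_grip [([489.0, -382.0], [440.0, 222.0], 0.64)]
   pca [ 490. -381.] [-0.982  0.191] 155.0 0.65
marker_grip [([559.0, 365.0], [204.0, 199.0], 0.6)]
   pca [561. 365.] [-0.947 -0.322] 131.0 0.54
side [[-0.95, -0.1, 0.31, 191.25], [-0.32, 0.33, -0.89, 1095.41], [-0.01, -0.94, -0.35, 496.87], [0.0, 0.0, 0.0, 1.0]] 414.5697049411508
yellow_driver_grip [([486.0, -83.0], [350.0, 213.0], 0.68), ([504.0, -84.0], [344.0, 212.0], 0.58)]
red_driver_grip [([490.0, -281.0], [363.0, 196.0], 0.5)]
blue_driver_grip [([554.0, 285.0], [284.0, 269.0], 0.73)]
red_pliers_grip [([475.0, -164.0], [359.0, 210.0], 0.7)]
yellow_pocket_seat [([509.0, 154.0], [319.0, 243.0], 0.68), ([531.0, 315.0], [288.0, 270.0], 0.24)]
red_pocket_seat [([495.0, -84.0], [347.0, 212.0], 0.92)]
blue_pocket_seat [([497.0, 21.0], [337.0, 225.0], 0.92), ([499.0, -60.0], [344.0, 215.0], 0.62)]
pliers_pocket_seat [([514.0, 78.0], [326.0, 232.0], 0.82), ([548.0, 388.0], [268.0, 285.0], 0.45)]
blue_pliers_grip [([492.0, -371.0], [367.0, 190.0], 0.62)]
marker_grip [([556.0, 359.0], [270.0, 284.0], 0.55)]
```

```bash
python3 -c "
import cv2;i=cv2.imread('pics/top0.png')[140:290,170:480];cv2.imwrite('pics/topc.png',cv2.resize(i,None,fx=2.55,fy=2.55,interpolation=cv2.INTER_CUBIC))"
```

```text
(no output)
```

View pics/topc.png

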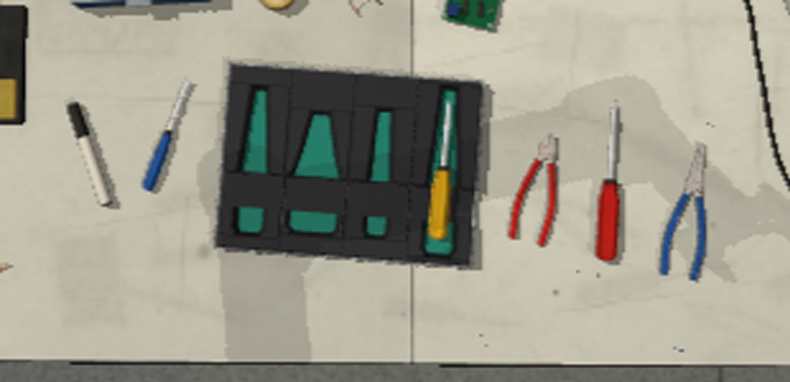

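>>> move_arm(moves="0.3 0.95 0.1 0 0 0 1;0.3 0.95 0.1 0 0 0 1;0.3 0.95 0.1 0 0 0 1;0.3 0.95 0.1 0 0 0 1;0.3 0.95 0.1 0 0 0 1;0.3 0.95 0.1 0 0 0 1;0.3 0.95 0.1 0 0 0 1;0.3 0.95 0.1 0 0 0 1")

```text
time: 2.07
position: [389.8, -302.0, 263.8]
orientation: [0.975, 0.223, 0.0, 0.0]
wrist_force: [0.9, -0.3, 0.6]
finger_gap: 85.6
grip_force: 0.0
```

>>> move_arm(moves="0.3 0.95 0.1 0 0 0 1;0.3 0.95 0.1 0 0 0 1;0.3 0.95 0.1 0 0 0 1;0.3 0.95 0.1 0 0 0 1;0.3 0.95 0.1 0 0 0 1;0.3 0.95 0.1 0 0 0 1;0.3 0.95 0.1 0 0 0 1;0 0 0 0 0 0 1")

```text
time: 2.73
position: [475.6, -28.9, 293.0]
orientation: [0.973, 0.229, 0.003, -0.001]
wrist_force: [0.1, 0.6, 0.4]
finger_gap: 85.3
grip_force: 0.0
```

```bash
cat >> h.py <<'E'
def look(name,things):
    f=grab("wrist");save(f,name);s=bot.sense();r=R.from_quat(s["orientation"]).as_matrix()
    print("t",s["time"],"tcp",np.round(s["position"]),"gap",s["finger_gap"],"toolY",r[:,1].round(3),"toolZ",r[:,2].round(3))
    print("cam",np.round(f["extrinsics"],2)[:3,3],f["fx"],f["cx"])
    for n in things:
        print(n,[(pix2w(f,a["at"],Z[n])[:2].round().tolist(),np.round(a["at"]).tolist(),round(a["confidence"],2)) for a in landmark_of("wrist",n)[:2]])
    return f
def axis(f,n,z,show=1):
    o=outline_of("wrist",n)
    if not o: return print(n,"no outline")
    o=o[0];v,u=np.nonzero(o["region"]);p=np.array([pix2w(f,(a,b),z)[:2] for a,b in zip(u,v)])
    (c,(w,h),a)=cv2.minAreaRect(p.astype(np.float32));m=p.mean(0);w_,V=np.linalg.eigh(np.cov((p-m).T));d=V[:,1]*-np.sign(V[0,1])
    t=(p-m)@d;print(n,"pca",m.round(),"dir",d.round(3),"ends",(m+d*t.min()).round(),(m+d*t.max()).round(),"rect",np.round(c),round(w),round(h),o["confidence"])
E
python3 - <<'E'
from h import *
f=look("w1.png",[n for n in Z if "pocket" in n]+["yellow_driver_grip","blue_driver_grip"])
axis(f,"yellow_driver_grip",22)
E
```

```text
t 2.7833 tcp [475. -33. 292.] gap 85.47997919364934 toolY [ 0.443 -0.897 -0.   ] toolZ [ 0.002  0.001 -1.   ]
cam [534.64   0.78 435.99] 309.70691628693146 319.28703982592907
yellow_pocket_seat [([514.0, 155.0], [212.0, 82.0], 0.65)]
red_pocket_seat [([496.0, -73.0], [356.0, 165.0], 0.71)]
blue_pocket_seat [([502.0, -1.0], [310.0, 138.0], 0.61)]
pliers_pocket_seat [([509.0, 79.0], [258.0, 108.0], 0.65), ([494.0, -358.0], [502.0, 246.0], 0.6)]
yellow_driver_grip [([505.0, -71.0], [357.0, 159.0], 0.62), ([555.0, 260.0], [165.0, 32.0], 0.41)]
blue_driver_grip [([552.0, 274.0], [162.0, 34.0], 0.79), ([503.0, -77.0], [359.0, 160.0], 0.3)]
yellow_driver_grip pca [513. -75.] dir [-0.996  0.093] ends [622. -85.] [454. -70.] rect [538. -78.] 25 169 0.85
```

View pics/w1.png

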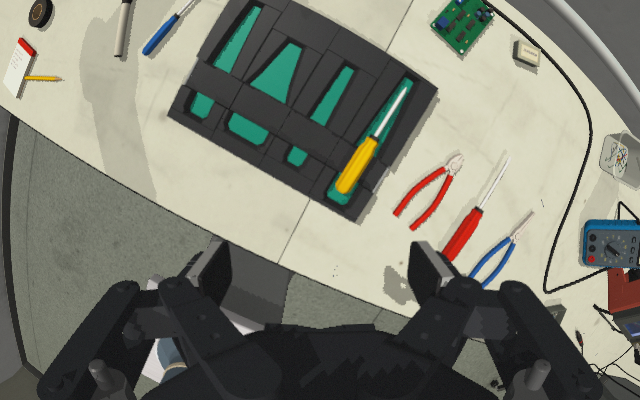

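>>> move_arm(moves="0.12 -0.15 -0.63 0 0 -1 0.7;0.12 -0.15 -0.63 0 0 -1 0.7;0.12 -0.15 -0.63 0 0 -1 0.7;0.12 -0.15 -0.63 0 0 -1 0.7;0.12 -0.15 -0.63 0 0 -1 0.7;0.12 -0.15 -0.63 0 0 -1 0.7;0 0 0 0 0 -0.2 0.7;0 0 0 0 0 0 0.7")

```text
time: 3.8
position: [501.5, -74.5, 139.4]
orientation: [0.999, -0.046, -0.001, -0.0]
wrist_force: [0.2, -0.1, 0.6]
finger_gap: 59.7
grip_force: 0.0
```

Run:
```python
from h import *
f=look("w2.png",[n for n in Z if "pocket" in n]+["yellow_driver_grip"])
axis(f,"yellow_driver_grip",22)
```

```text
t 3.85 tcp [502. -74. 141.] gap 60.28442340341396 toolY [-0.09  -0.996 -0.   ] toolZ [ 0.  0. -1.]
cam [568.25 -80.07 281.82] 309.70691628693146 319.28703982592907
yellow_pocket_seat [([515.0, 154.0], [101.0, 199.0], 0.75), ([499.0, -0.0], [237.0, 202.0], 0.24)]
red_pocket_seat [([497.0, -74.0], [319.0, 196.0], 0.95)]
blue_pocket_seat [([499.0, 2.0], [235.0, 202.0], 0.87)]
pliers_pocket_seat [([506.0, -75.0], [320.0, 186.0], 0.24)]
yellow_driver_grip [([505.0, -72.0], [317.0, 187.0], 0.68)]
yellow_driver_grip pca [517. -75.] dir [-0.996  0.091] ends [624. -85.] [451. -69.] rect [538. -78.] 26 173 0.56
```

View pics/w2.png

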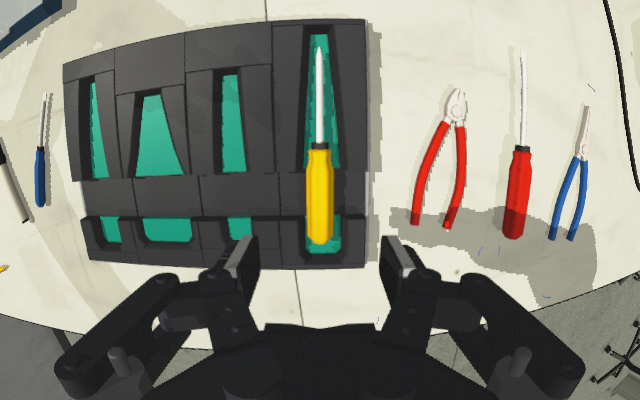

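>>> move_arm(moves="0 0 -0.8 0 0 0 0.6;0 0 -0.8 0 0 0 0.6;0 0 -0.8 0 0 0 0.6;0 0 -0.78 0 0 0 0.6;0 0 0 0 0 0 0.6;0 0 0 0 0 0 0.1;0 0 0 0 0 0 0.1;0 0 0 0 0 0 0.1", grip_force=40)

```text
time: 4.82
position: [504.1, -74.0, 15.1]
orientation: [0.999, -0.046, 0.002, 0.0]
wrist_force: [0.1, -0.7, -0.3]
finger_gap: 21.5
grip_force: 39.1
```

>>> move_arm(moves="0 0 0 0 0 0 0.1;0 0 0 0 0 0 0.1;0 0 0 0 0 0 0.1;0 0 0.4 0 0 0 0.1;0 0 0.8 0 0 0 0.1;0 0 0.8 0 0 0 0.1;0 0 0 0 0 0 0.1;0 0 0 0 0 0 0.1")

```text
time: 5.48
position: [503.7, -74.2, 95.2]
orientation: [0.999, -0.046, 0.003, 0.0]
wrist_force: [-0.2, 0.3, -2.0]
finger_gap: 21.6
grip_force: 39.7
```

Run:
```python
from h import *
f=look("w3.png",["yellow_driver_grip","yellow_pocket_seat"])
axis(f,"yellow_driver_grip",90)
```

```text
t 5.5333 tcp [502. -74.  94.] gap 21.42786359104681 toolY [-0.092 -0.996  0.001] toolZ [ 0.001 -0.001 -1.   ]
cam [569.36 -79.56 238.2 ] 309.70691628693146 319.28703982592907
yellow_driver_grip []
yellow_pocket_seat [([515.0, 157.0], [74.0, 215.0], 0.93)]
yellow_driver_grip pca [520. -75.] dir [-0.996  0.091] ends [627. -85.] [449. -69.] rect [538. -76.] 26 179 0.97
```

View pics/w3.png

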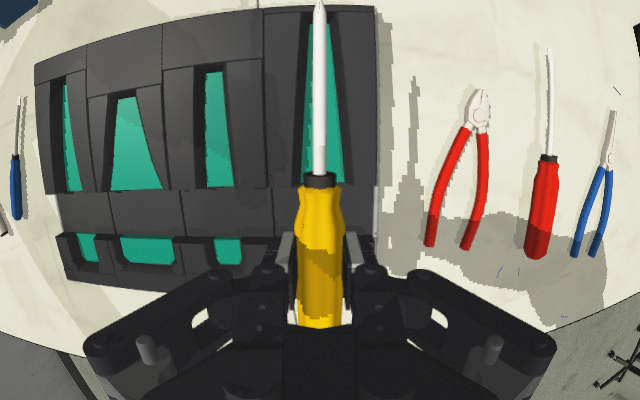

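>>> move_arm(moves="0.05 0.96 0 0 0 0 0.1;0.05 0.96 0 0 0 0 0.1;0.05 0.96 0 0 0 0 0.1;0.05 0.96 0 0 0 0 0.1;0.05 0.96 0 0 0 0 0.1;0.05 0.96 0 0 0 0 0.1;0 0 -0.7 0 0 0 0.1;0 0 0 0 0 0 0.1")

```text
time: 6.35
position: [510.9, 158.9, 60.9]
orientation: [0.999, -0.043, -0.004, 0.001]
wrist_force: [-0.3, -2.1, -1.8]
finger_gap: 21.5
grip_force: 39.7
```

Run:
```python
from h import *
f=look("w4.png",["yellow_driver_grip","yellow_pocket_seat","red_pocket_seat","blue_pocket_seat","pliers_pocket_seat"])
axis(f,"yellow_driver_grip",71)
o=outline_of("wrist","yellow_pocket_seat");print(len(o))
```

```text
t 6.4 tcp [512. 157.  62.] gap 21.564088744005208 toolY [-0.088 -0.996  0.003] toolZ [-0.007 -0.002 -1.   ]
cam [578.39 153.93 203.02] 309.70691628693146 319.28703982592907
yellow_driver_grip [([488.0, 161.0], [320.0, 255.0], 0.89)]
yellow_pocket_seat [([489.0, 161.0], [319.0, 254.0], 0.42)]
red_pocket_seat [([499.0, -75.0], [595.0, 206.0], 0.95)]
blue_pocket_seat [([499.0, -3.0], [537.0, 215.0], 0.77)]
pliers_pocket_seat [([508.0, 81.0], [439.0, 215.0], 0.61)]
yellow_driver_grip pca [532. 158.] dir [-0.996  0.086] ends [628. 149.] [468. 163.] rect [548. 157.] 23 161 0.81
1
```

View pics/w4.png

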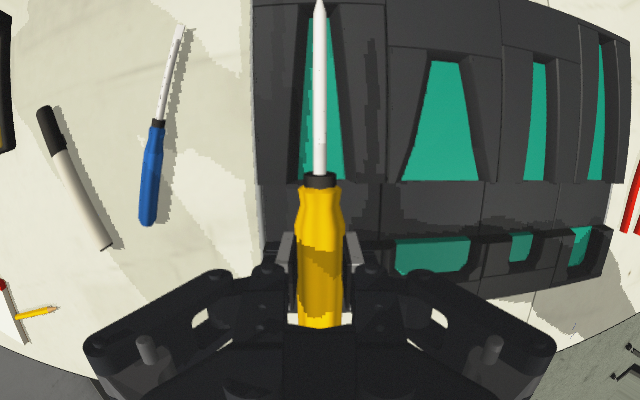

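>>> move_arm(moves="0 0 -0.4 0 0 0.2 0.1;0 0 -0.4 0 0 0 0.1;0 0 -0.3 0 0 0 0.1;0 0 -0.15 0 0 0 0.1;0 0 0 0 0 0 0.1;0 0 0 0 0 0 0.1")

```text
time: 7.25
position: [514.0, 155.9, 15.7]
orientation: [0.999, -0.037, -0.0, 0.001]
wrist_force: [-2.2, -1.2, 5.9]
finger_gap: 21.4
grip_force: 40.2
```

>>> move_arm(moves="0 0 0 0 0 0 0.5;0 0 0 0 0 0 0.5;0 0 0 0 0 0 0.5;0 0 1 0 0 0 0.5;0 0 1 0 0 0 0.5;0 0 1 0 0 0 0.5;0 0 0 0 0 0 0.5;0 0 0 0 0 0 0.5")

```text
time: 7.92
position: [516.1, 157.1, 137.6]
orientation: [0.999, -0.037, 0.003, -0.001]
wrist_force: [-0.2, -1.0, -0.4]
finger_gap: 42.6
grip_force: 0.0
```

Run:
```python
from h import *
f=look("w5.png",["yellow_driver_grip","yellow_pocket_seat","pliers_pocket_seat","blue_pocket_seat","red_pocket_seat","blue_driver_grip"])
axis(f,"yellow_driver_grip",23);axis(f,"blue_driver_grip",7)
```

```text
t 7.9667 tcp [515. 156. 136.] gap 42.596527678711084 toolY [-0.074 -0.997 -0.   ] toolZ [ 0.002  0.    -1.   ]
cam [581.74 152.55 280.67] 309.70691628693146 319.28703982592907
yellow_driver_grip [([514.0, 157.0], [321.0, 195.0], 0.67)]
yellow_pocket_seat [([513.0, 157.0], [320.0, 196.0], 0.87)]
pliers_pocket_seat [([510.0, 80.0], [408.0, 193.0], 0.76), ([513.0, 156.0], [321.0, 196.0], 0.41)]
blue_pocket_seat [([500.0, -2.0], [487.0, 197.0], 0.64), ([560.0, 349.0], [121.0, 164.0], 0.42)]
red_pocket_seat [([497.0, -75.0], [542.0, 195.0], 0.9)]
blue_driver_grip [([552.0, 276.0], [191.0, 162.0], 0.75)]
yellow_driver_grip pca [526. 155.] dir [-0.997  0.077] ends [634. 147.] [462. 160.] rect [548. 154.] 25 172 0.67
blue_driver_grip pca [569. 270.] dir [-0.939  0.344] ends [650. 240.] [512. 291.] rect [581. 265.] 17 148 0.85
```

View pics/w5.png

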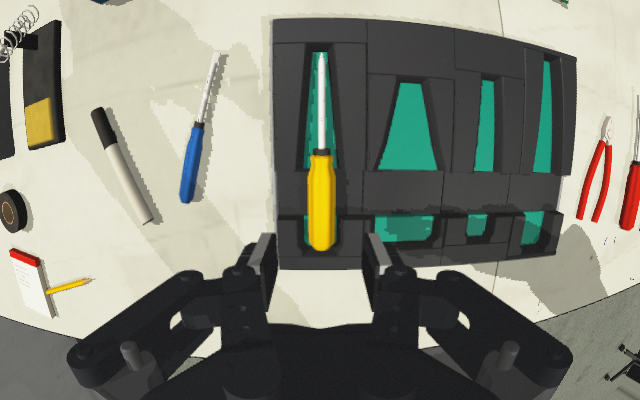

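>>> move_arm(moves="0.23 0.75 0 0 0 -0.8 0.5;0.23 0.75 0 0 0 -0.8 0.5;0.23 0.75 0 0 0 -0.8 0.5;0.23 0.75 0 0 0 -0.8 0.5;0 0 -0.8 0 0 0 0.5;0 0 -0.8 0 0 0 0.5;0 0 0 0 0 0 0.5;0 0 0 0 0 0 0.5")

```text
time: 9.03
position: [549.8, 275.8, 69.2]
orientation: [0.984, -0.175, -0.002, 0.002]
wrist_force: [0.1, 2.2, 1.1]
finger_gap: 42.6
grip_force: 0.0
```

Run:
```python
from h import *
f=look("w6.png",["blue_driver_grip"])
axis(f,"blue_driver_grip",7)
```

```text
t 9.0833 tcp [551. 276.  71.] gap 42.615213686510366 toolY [-0.346 -0.938  0.   ] toolZ [-0. -0. -1.]
cam [612.89 253.7  211.68] 309.70691628693146 319.28703982592907
blue_driver_grip [([551.0, 274.0], [322.0, 208.0], 0.94)]
blue_driver_grip pca [572. 269.] dir [-0.94  0.34] ends [651. 241.] [511. 291.] rect [580. 265.] 17 149 0.81
```

>>> move_arm(moves="0 0 -0.8 0 0 0 0.5;0 0 -0.6 0 0 0 0.5;0 0 -0.28 0 0 0 0.5;0 0 0 0 0 0 0.5;0 0 0 0 0 0 0.05;0 0 0 0 0 0 0.05;0 0 0 0 0 0 0.05;0 0 0 0 0 0 0.05")

```text
time: 9.85
position: [552.5, 277.3, 5.8]
orientation: [0.984, -0.176, 0.001, -0.001]
wrist_force: [-0.8, -0.1, 5.8]
finger_gap: 13.2
grip_force: 39.2
```

>>> move_arm(moves="0 0 0 0 0 0 0.05;0 0 0 0 0 0 0.05;0 0 0.4 0 0 0 0.05;0 0 0.8 0 0 0 0.05;0 0 0.8 0 0 0 0.05;0 0 0.5 0 0 0 0.05;0 0 0 0 0 0 0.05;0 0 0 0 0 0 0.05")

```text
time: 10.52
position: [551.8, 276.9, 105.3]
orientation: [0.984, -0.176, 0.001, -0.001]
wrist_force: [-0.2, 0.6, -2.1]
finger_gap: 13.4
grip_force: 39.3
```

>>> move_arm(moves="-0.18 -0.985 0 0 0 0.45 0.05;-0.18 -0.985 0 0 0 0.45 0.05;-0.18 -0.985 0 0 0 0.45 0.05;-0.18 -0.985 0 0 0 0.45 0.05;-0.18 -0.985 0 0 0 0.45 0.05;-0.18 -0.985 0 0 0 0.45 0.05;-0.18 -0.985 0 0 0 0.45 0.05;0 0 -0.7 0 0 0 0.05")

```text
time: 11.18
position: [501.1, -9.8, 77.5]
orientation: [0.999, -0.045, 0.002, 0.003]
wrist_force: [1.0, -1.4, -0.7]
finger_gap: 13.1
grip_force: 39.4
```

>>> move_arm(moves="0 0 0 0 0 0 0.05;0 0 0 0 0 0 0.05")

```text
time: 11.35
position: [498.7, 0.5, 74.0]
orientation: [0.999, -0.039, -0.003, -0.0]
wrist_force: [1.0, 0.1, -0.0]
finger_gap: 13.2
grip_force: 39.4
```

Run:
```python
from h import *
f=look("w7.png",["blue_driver_grip","blue_pocket_seat","red_pocket_seat","pliers_pocket_seat"])
axis(f,"blue_driver_grip",80)
```

```text
t 11.4 tcp [500.   2.  75.] gap 13.474050303525301 toolY [-0.077 -0.997 -0.001] toolZ [-0.002  0.001 -1.   ]
cam [565.9   -4.26 216.35] 309.70691628693146 319.28703982592907
blue_driver_grip [([466.0, -0.0], [324.0, 250.0], 0.94)]
blue_pocket_seat [([499.0, 1.0], [319.0, 215.0], 0.93)]
red_pocket_seat [([500.0, -74.0], [428.0, 206.0], 0.83)]
pliers_pocket_seat [([508.0, 79.0], [205.0, 211.0], 0.97), ([490.0, -264.0], [604.0, 197.0], 0.39)]
blue_driver_grip pca [524.  -1.] dir [-0.996  0.087] ends [602.  -8.] [456.   5.] rect [529.  -2.] 16 146 0.8
```

View pics/w7.png

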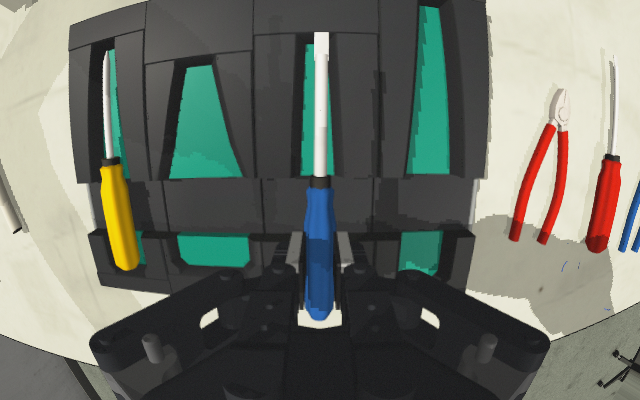

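>>> move_arm(moves="0 0 -0.5 0 0 0 0.05;0 0 -0.5 0 0 0 0.05;0 0 -0.25 0 0 0 0.05;0 0 -0.13 0 0 0 0.05;0 0 0 0 0 0 0.05;0 0 0 0 0 0 0.05")

```text
time: 12.15
position: [500.6, 1.3, 21.3]
orientation: [0.999, -0.039, -0.0, 0.0]
wrist_force: [-1.9, -0.2, 3.2]
finger_gap: 13.2
grip_force: 39.7
```

>>> move_arm(moves="0 0 0 0 0 0 0.35;0 0 0 0 0 0 0.35;0 0 0 0 0 0 0.35;0 0 1 0 0 0 0.35;0 0 1 0 0 0 0.35;0 0 1 0 0 0 0.35;0 0 0 0 0 0 0.5;0 0 0 0 0 0 0.5")

```text
time: 12.82
position: [502.6, 0.8, 143.2]
orientation: [0.999, -0.039, 0.003, 0.0]
wrist_force: [0.5, -0.4, -0.2]
finger_gap: 42.7
grip_force: 0.0
```

Run:
```python
from h import *
f=look("w8.png",["blue_driver_grip","blue_pocket_seat","red_driver_grip","red_pocket_seat","red_pliers_grip"])
axis(f,"blue_driver_grip",23);axis(f,"red_driver_grip",12);axis(f,"red_pliers_grip",5)
```

```text
t 12.8667 tcp [501.   1. 141.] gap 42.73457150755374 toolY [-0.078 -0.997  0.   ] toolZ [ 0.002 -0.    -1.   ]
cam [568.17  -3.88 286.23] 309.70691628693146 319.28703982592907
blue_driver_grip [([497.0, 0.0], [320.0, 193.0], 0.6)]
blue_pocket_seat [([502.0, -2.0], [323.0, 192.0], 0.88)]
red_driver_grip [([490.0, -277.0], [561.0, 182.0], 0.9), ([499.0, 2.0], [319.0, 193.0], 0.36)]
red_pocket_seat [([497.0, -73.0], [402.0, 191.0], 0.82)]
red_pliers_grip [([490.0, -192.0], [502.0, 185.0], 0.62)]
blue_driver_grip pca [518.   0.] dir [-0.996  0.091] ends [605.  -8.] [459.   6.] rect [532.  -2.] 17 147 0.94
red_driver_grip pca [ 498. -282.] dir [-0.998  0.057] ends [ 624. -290.] [ 425. -278.] rect [ 524. -283.] 40 199 0.55
red_pliers_grip pca [ 516. -195.] dir [-0.968  0.252] ends [ 585. -213.] [ 450. -178.] rect [ 518. -196.] 55 139 0.58
```

View pics/w8.png

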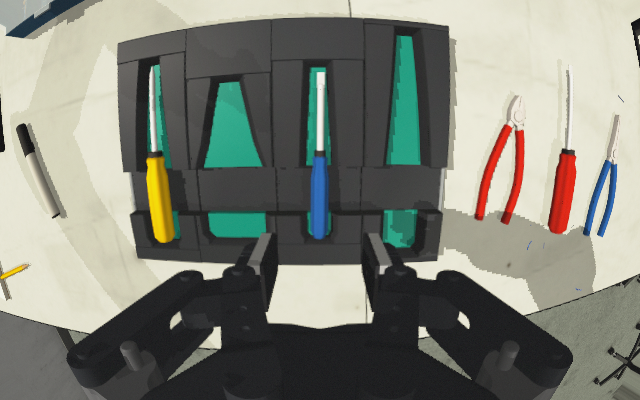

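>>> move_arm(moves="-0.05 -1 -0.1 0 0 0 0.5;-0.05 -1 -0.1 0 0 0 0.5;-0.05 -1 -0.1 0 0 0 0.5;-0.05 -1 -0.1 0 0 0 0.5;-0.05 -1 -0.1 0 0 0 0.5;-0.05 -1 -0.1 0 0 0 0.5;-0.05 -1 -0.1 0 0 0 0.5;0 0 0 0 0 0 0.5")

```text
time: 13.93
position: [484.0, -289.3, 111.4]
orientation: [0.999, -0.045, -0.001, 0.002]
wrist_force: [-1.0, -0.3, -0.3]
finger_gap: 42.5
grip_force: 0.0
```

>>> move_arm(moves="0 0 0 0 0 0 0.5;0 0 0 0 0 0 0.5")

```text
time: 14.1
position: [486.6, -278.6, 112.0]
orientation: [0.999, -0.039, -0.0, -0.001]
wrist_force: [0.5, 0.8, -0.0]
finger_gap: 42.7
grip_force: 0.0
```

Run:
```python
from h import *
f=look("w9.png",["red_driver_grip","red_pliers_grip"])
axis(f,"red_driver_grip",12);axis(f,"red_pliers_grip",5);axis(f,"blue_pliers_grip",5)
```

```text
t 14.15 tcp [ 487. -278.  112.] gap 42.71513827323634 toolY [-0.076 -0.997 -0.001] toolZ [-0.     0.001 -1.   ]
cam [ 553.15 -283.4   254.64] 309.70691628693146 319.28703982592907
red_driver_grip [([489.0, -282.0], [324.0, 193.0], 0.7)]
red_pliers_grip []
red_driver_grip pca [ 498. -282.] dir [-0.998  0.065] ends [ 624. -290.] [ 426. -277.] rect [ 525. -283.] 27 199 0.96
red_pliers_grip pca [ 520. -197.] dir [-0.973  0.232] ends [ 585. -213.] [ 449. -180.] rect [ 517. -196.] 53 140 0.6
blue_pliers_grip pca [ 488. -382.] dir [-0.985  0.171] ends [ 574. -397.] [ 405. -368.] rect [ 490. -384.] 53 170 0.69
```

View pics/w9.png

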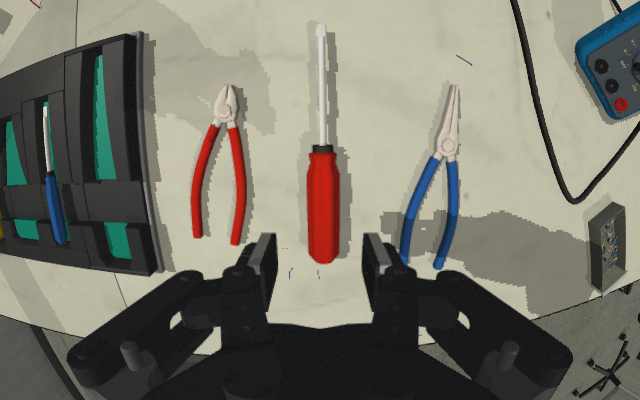

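>>> move_arm(moves="0 -0.055 -0.8 0 0 0 0.5;0 0 -0.8 0 0 0 0.5;0 0 -0.8 0 0 0 0.5;0 0 -0.29 0 0 0 0.5;0 0 0 0 0 0 0.5;0 0 0 0 0 0 0.1;0 0 0 0 0 0 0.1;0 0 0 0 0 0 0.1")

```text
time: 15.07
position: [488.0, -282.0, 6.8]
orientation: [0.999, -0.039, 0.002, 0.001]
wrist_force: [0.3, 0.8, -0.4]
finger_gap: 24.6
grip_force: 39.2
```

>>> move_arm(moves="0 0 0 0 0 0 0.1;0 0 0 0 0 0 0.1;0 0 0.4 0 0 0 0.1;0 0 0.8 0 0 0 0.1;0 0 0.8 0 0 0 0.1;0 0 0.4 0 0 0 0.1;0 0 0 0 0 0 0.1;0 0 0 0 0 0 0.1")

```text
time: 15.73
position: [487.2, -281.9, 102.2]
orientation: [0.999, -0.039, 0.001, 0.001]
wrist_force: [0.2, 1.1, -1.9]
finger_gap: 24.4
grip_force: 39.5
```

>>> move_arm(moves="0.04 0.86 0 0 0 0 0.1;0.04 0.86 0 0 0 0 0.1;0.04 0.86 0 0 0 0 0.1;0.04 0.86 0 0 0 0 0.1;0.05 0.86 0 0 0 0 0.1;0.05 0.87 -0.3 0 0 0 0.1;0 0 -0.3 0 0 0 0.1;0 0 0 0 0 0 0.1")

```text
time: 16.4
position: [494.6, -71.9, 74.1]
orientation: [0.999, -0.036, -0.003, -0.001]
wrist_force: [0.3, -0.4, -2.0]
finger_gap: 24.3
grip_force: 39.6
```

>>> move_arm(moves="0 0 0 0 0 0 0.1;0 0 0 0 0 0 0.1")

```text
time: 16.57
position: [496.7, -76.1, 76.5]
orientation: [0.999, -0.04, -0.001, 0.0]
wrist_force: [-0.7, -0.8, -0.0]
finger_gap: 24.4
grip_force: 39.6
```

Run:
```python
from h import *
f=look("w10.png",["red_driver_grip","red_pocket_seat","blue_pocket_seat","pliers_pocket_seat"])
axis(f,"red_driver_grip",86)
```

```text
t 16.6167 tcp [497. -76.  77.] gap 24.455112088792124 toolY [-0.081 -0.997  0.001] toolZ [-0.    -0.001 -1.   ]
cam [563.3  -80.79 219.13] 309.70691628693146 319.28703982592907
red_driver_grip [([463.0, -72.0], [318.0, 254.0], 0.72)]
red_pocket_seat []
blue_pocket_seat [([501.0, -1.0], [212.0, 216.0], 0.96)]
pliers_pocket_seat [([509.0, 80.0], [119.0, 213.0], 0.88)]
red_driver_grip pca [517. -77.] dir [-0.997  0.073] ends [614. -84.] [452. -72.] rect [533. -77.] 27 162 0.9
```

View pics/w10.png

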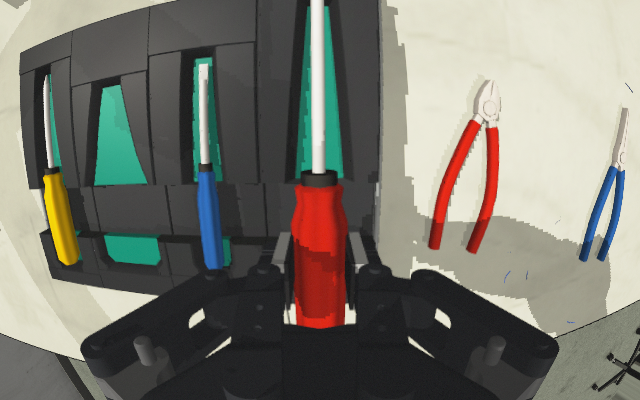

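>>> move_arm(moves="0 0 -0.5 0 0 0 0.1;0 0 -0.5 0 0 0 0.1;0 0 -0.3 0 0 0 0.1;0 0 -0.2 0 0 0 0.1;0 0 0 0 0 0 0.1;0 0 0 0 0 0 0.1")

```text
time: 17.37
position: [497.5, -74.8, 17.0]
orientation: [0.999, -0.039, 0.0, 0.0]
wrist_force: [-0.5, -0.1, 0.0]
finger_gap: 24.1
grip_force: 40.0
```

>>> move_arm(moves="0 0 0 0 0 0 0.5;0 0 0 0 0 0 0.5;0 0 0 0 0 0 0.5;0 0 1 0 0 0 0.5;0 0 1 0 0 0 0.5;0 0 1 0 0 0 0.8;0 0 0 0 0 0 0.8;0 0 0 0 0 0 0.8")

```text
time: 18.03
position: [498.9, -74.9, 139.7]
orientation: [0.999, -0.039, 0.003, 0.0]
wrist_force: [-0.3, -0.3, -0.5]
finger_gap: 68.1
grip_force: 0.0
```

Run:
```python
from h import *
f=look("w11.png",["red_driver_grip","red_pocket_seat","red_pliers_grip","pliers_pocket_seat"])
axis(f,"red_driver_grip",23);axis(f,"red_pliers_grip",5)
```

```text
t 18.0833 tcp [497. -75. 138.] gap 68.22913873380182 toolY [-0.078 -0.997  0.   ] toolZ [ 0.002 -0.001 -1.   ]
cam [564.45 -79.43 282.79] 309.70691628693146 319.28703982592907
red_driver_grip [([498.0, -72.0], [316.0, 191.0], 0.95)]
red_pocket_seat []
red_pliers_grip [([491.0, -191.0], [439.0, 186.0], 0.82)]
pliers_pocket_seat [([509.0, 78.0], [159.0, 194.0], 0.58)]
red_driver_grip pca [508. -75.] dir [-0.997  0.08 ] ends [634. -85.] [435. -69.] rect [534. -80.] 29 200 0.61
red_pliers_grip pca [ 517. -195.] dir [-0.97   0.243] ends [ 584. -212.] [ 451. -179.] rect [ 517. -196.] 51 138 0.57
```

View pics/w11.png

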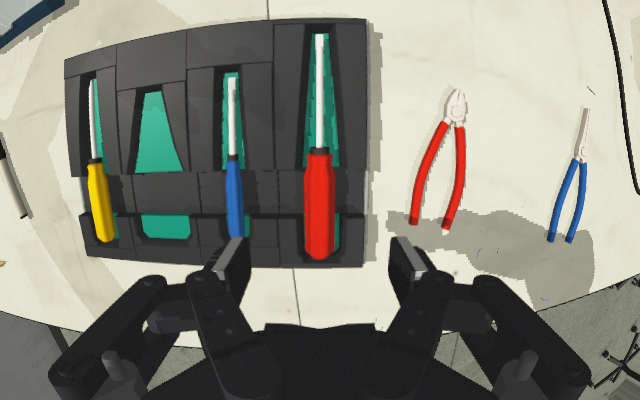

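>>> move_arm(moves="-0.05 -0.96 0 0 0 -0.64 0.8;-0.05 -0.96 -0.4 0 0 -0.64 0.8;-0.06 -0.97 -0.4 0 0 -0.64 0.8;0 0 -0.4 0 0 0 0.8;0 0 0 0 0 0 0.8;0 0 0 0 0 0 0.8;0 0 0 0 0 0 0.8")

```text
time: 18.97
position: [491.3, -188.5, 89.3]
orientation: [0.993, -0.121, 0.0, -0.0]
wrist_force: [-0.0, 0.6, 0.4]
finger_gap: 68.2
grip_force: 0.0
```

Run:
```python
from h import *
f=look("w12.png",["red_pliers_grip"])
axis(f,"red_pliers_grip",5)
```

```text
t 19.0167 tcp [ 492. -188.   90.] gap 68.16021411874468 toolY [-0.241 -0.971 -0.001] toolZ [ 0.001  0.    -1.   ]
cam [ 555.96 -204.08  231.97] 309.70691628693146 319.28703982592907
red_pliers_grip []
red_pliers_grip pca [ 519. -197.] dir [-0.972  0.234] ends [ 585. -213.] [ 449. -180.] rect [ 516. -197.] 51 141 0.61
```

View pics/w12.png

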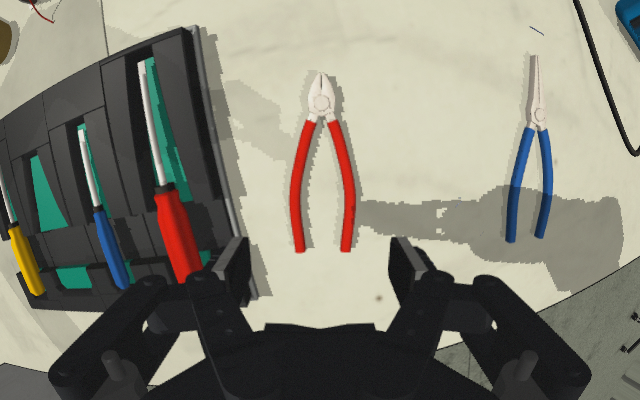

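>>> move_arm(moves="0 0 -0.8 0 0 0 0.8;0 0 -0.8 0 0 0 0.8;0 0 -0.5 0 0 0 0.8;0 0 -0.1 0 0 0 0.8;0 0 0 0 0 0 0.8;0 0 0 0 0 0 0.8")

```text
time: 19.62
position: [491.8, -189.7, 2.2]
orientation: [0.993, -0.122, 0.001, 0.0]
wrist_force: [-0.8, -0.3, -0.2]
finger_gap: 68.5
grip_force: 0.0
```

>>> move_arm(moves="0 0 -0.03 0 0 0 0.4;0 0 0 0 0 0 0.4;0 0 0 0 0 0 0.4;0 0 0 0 0 0 0.4;0 0 0 0 0 0 0.4")

```text
time: 20.03
position: [492.1, -190.2, 1.7]
orientation: [0.992, -0.122, 0.002, 0.0]
wrist_force: [-1.0, -0.1, 5.7]
finger_gap: 48.1
grip_force: 41.3
```

>>> move_arm(moves="0 0 0.3 0 0 0 0.4;0 0 0.7 0 0 0 0.4;0 0 0.8 0 0 0 0.4;0 0 0.7 0 0 0 0.4;0 0 0 0 0 0 0.4;0 0 0 0 0 0 0.4")

```text
time: 20.53
position: [491.9, -190.4, 102.5]
orientation: [0.992, -0.123, 0.002, 0.001]
wrist_force: [-0.4, 1.1, -1.2]
finger_gap: 47.7
grip_force: 41.8
```

>>> move_arm(moves="0.06 0.96 0 0 0 0.27 0.4;0.06 0.96 0 0 0 0.27 0.4;0.06 0.96 0 0 0 0.27 0.4;0.06 0.96 0 0 0 0.27 0.4;0.06 0.96 0 0 0 0.28 0.4;0.07 0.97 0 0 0 0.28 0.4;0.07 0.97 0 0 0 0.28 0.4;0 0 -0.6 0 0 0 0.4")

```text
time: 21.2
position: [511.1, 90.3, 78.9]
orientation: [0.999, -0.033, 0.004, -0.004]
wrist_force: [1.4, 0.5, -0.9]
finger_gap: 48.0
grip_force: 41.8
```

>>> move_arm(moves="0 0 0 0 0 0 0.4;0 0 0 0 0 0 0.4;0 0 0 0 0 0 0.4")

```text
time: 21.45
position: [507.9, 78.5, 75.6]
orientation: [0.999, -0.04, -0.001, 0.0]
wrist_force: [-0.3, -0.4, -1.9]
finger_gap: 48.0
grip_force: 41.9
```

Run:
```python
from h import *
f=look("w13.png",["red_pliers_grip","pliers_pocket_seat"])
axis(f,"red_pliers_grip",80)
```

```text
t 21.5 tcp [508.  78.  76.] gap 48.005842908800446 toolY [-0.08  -0.997  0.001] toolZ [-0.    -0.001 -1.   ]
cam [574.53  73.86 218.15] 309.70691628693146 319.28703982592907
red_pliers_grip []
pliers_pocket_seat [([510.0, 78.0], [320.0, 213.0], 0.82)]
red_pliers_grip pca [540.  77.] dir [-0.998  0.07 ] ends [604.  72.] [463.  82.] rect [533.  77.] 50 141 0.94
```

View pics/w13.png

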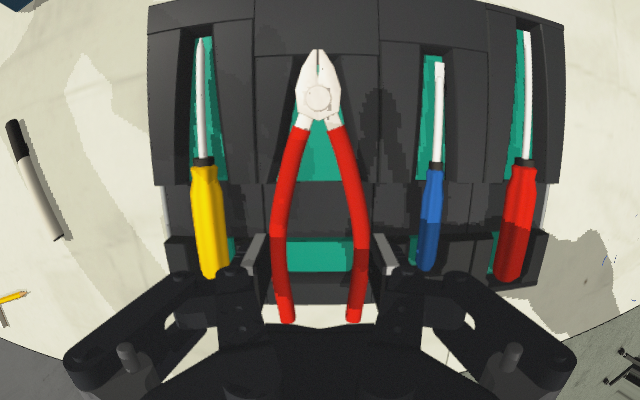

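>>> move_arm(moves="0.04 0 -0.5 0 0 0 0.4;0 0 -0.5 0 0 0 0.4;0 0 -0.25 0 0 0 0.4;0 0 -0.18 0 0 0 0.4;0 0 0 0 0 0 0.4;0 0 0 0 0 0 0.4;0 0 0 0 0 0 0.4")

```text
time: 22.23
position: [510.4, 79.6, 19.1]
orientation: [0.999, -0.039, 0.0, -0.0]
wrist_force: [-0.3, 0.1, -0.5]
finger_gap: 47.8
grip_force: 45.1
```

>>> move_arm(moves="0 0 0 0 0 0 0.68;0 0 0 0 0 0 0.68;0 0 0 0 0 0 0.68;0 0 0.5 0 0 0 0.68;0 0 1 0 0 0 0.68;0 0 1 0 0 0 0.68;0 0 1 0 0 0 0.68;0 0 0 0 0 0 0.68")

```text
time: 22.9
position: [514.9, 81.1, 166.5]
orientation: [0.999, -0.039, 0.007, -0.002]
wrist_force: [1.2, -0.0, 0.4]
finger_gap: 58.0
grip_force: 0.0
```

>>> move_arm(moves="0 0 0 0 0 0 0.68;0 0 0 0 0 0 0.68;0 0 0 0 0 0 0.68")

```text
time: 23.15
position: [508.8, 79.3, 157.3]
orientation: [0.999, -0.039, -0.001, 0.0]
wrist_force: [-0.2, -0.1, 0.4]
finger_gap: 58.1
grip_force: 0.0
```

Run:
```python
from h import *
f=look("w14.png",[n for n in Z if n not in("marker_grip","blue_pliers_grip")])
axis(f,"red_pliers_grip",23)
```

```text
t 23.2 tcp [509.  79. 157.] gap 58.393143177738374 toolY [-0.078 -0.997  0.001] toolZ [-0.003 -0.001 -1.   ]
cam [575.63  74.76 299.71] 309.70691628693146 319.28703982592907
yellow_driver_grip [([516.0, 155.0], [239.0, 185.0], 0.89)]
red_driver_grip [([495.0, -80.0], [473.0, 186.0], 0.79), ([508.0, 81.0], [318.0, 184.0], 0.19)]
blue_driver_grip [([497.0, -3.0], [403.0, 188.0], 0.56)]
red_pliers_grip []
yellow_pocket_seat [([514.0, 155.0], [238.0, 187.0], 0.68)]
red_pocket_seat [([498.0, -74.0], [473.0, 186.0], 0.79)]
blue_pocket_seat [([499.0, 1.0], [403.0, 190.0], 0.72)]
pliers_pocket_seat [([507.0, 81.0], [318.0, 188.0], 0.96), ([497.0, -73.0], [472.0, 186.0], 0.43)]
red_pliers_grip pca [536.  79.] dir [-0.995  0.097] ends [606.  72.] [467.  86.] rect [536.  79.] 50 139 0.93
```

View pics/w14.png

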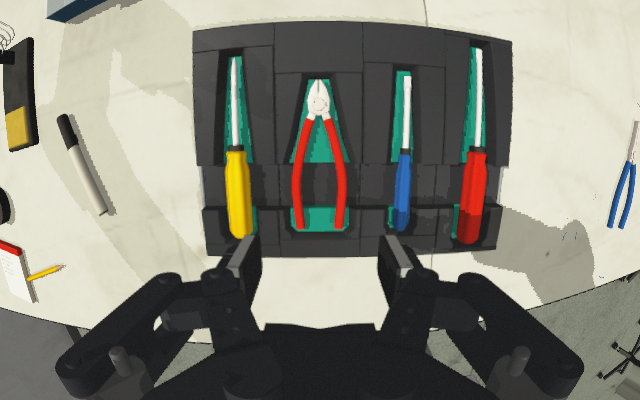

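```bash
python3 -c "
from h import *
print(bot.job_done())"
```

```text
the job is handed in; nothing more can be done
None
```

I handed the job in at about 23 s. The last picture shows the three screwdrivers and the red pliers each in its own pocket, handle in the wide end. The blue long-nose pliers and the marker were not touched. The hand-in gave no verdict.

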